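# Set the condiment caddy back in order

## Robot

A 6-joint arm with a two-finger parallel gripper is mounted at the origin on the work surface. World frame = base frame: x ahead of the robot, y to its left, z up, the work surface at z = 0. Lengths are in m, angles in rad, forces in N, time in s.
With the tool pointing down it reaches from about 0.3 to 0.775 m from the base axis. Payload 14.6 kg.
Tool frame: the origin (TCP) lies at the very end of the fingers, on their centre line; the grasp point (between the pads) lies grasp_offset behind it (grasp_offset is the distance from the TCP to the grasp point, in m); z points along the fingers, y is the line along which they close (so a half turn about z gives the same grasp; the last joint's range is limited). The gripper opens to 85 mm and grips with 20 to 120 N. Pads are 22 mm wide; open, the fingers measure 114 mm over their backs; the gripper's body (76 mm by 85 mm) begins 54 mm behind the grasp point. The pads swing forward as they close: fully open they stand 13 mm farther back than shut.
Start: joints at [1.137, 0.3, 1.521, -0, 1.321, -0.067], TCP at [0.197, 0.513, 0.209] pointing down, gripper open.
Joint ranges: [-3.03, 3.03], [-0.79, 2.21], [0.23, 2.52], [-1.04, 4.18], [0, 3.07], [-2.55, 2.55]. Speed limits (rad/s): [2.22, 2.22, 2.57, 3.14, 3.14, 3.14].

## Interface

Orientations are given as a unit quaternion [w, x, y, z].
In Python, from workcell import * gives the robot as it stands. The module is installed in compiled form; this text tells all that it offers.
- The arm moves only by the tool carry_out, never from a script. Its argument "rows" is a list of rows, each a list of 7 numbers: the shift along the tool's x, y, z in units of 100 mm (1.0 is 100 mm), then the turn, a rotation vector about the tool's x, y, z in units of 90 degrees (1.0 is 90 degrees), then the closure, from 0 (fully open) to 1 (shut). A call has 1 to 20 rows; each row is the pose to reach, as a shift and turn from the pose commanded when the call began, along the tool's axes at that moment; what a row does not reach only later rows make up. A row lasts 1/8 s, in which the tool goes at most 62.5 mm and 10.7 degrees, less where a joint would pass 70% of its speed; a pose out of reach is approached as far as the arm can. A call with a number of a shift or a turn outside -1 to 1 is refused whole. A call with a gripper value outside its range is refused whole. The fingers move at their own pace and stop on an object; "newtons" is the grip in N (left out, the last holds). Time passes only in rows, so rows that repeat a pose let the fingers close. It gives the time, the measured TCP pose, the force, the opening and the grip force at its end, in the units of the state.
- get_obs(): the state, without advancing time (a new reading comes with each control period).
- get_image(name): name is "side" or "top" or "wrist"; returns a dict with "image" (384x512x3 uint8, blue, green, red), "fovy" (degrees; the focal length in pixels is half the picture's height over the tangent of half this angle, whatever the lens; pixels are square), "cx", "cy" (the principal point, pixels), "k1" (the pictures are not rectified: a ray, as slopes to the right and down, at radius r is drawn at 1 + k1 r^2 times it, then the intrinsics apply), "R" (3x3) and "t" (3): a world point X has camera coordinates R X + t. Camera axes: x right, y down, z forward; pixel columns grow to the right and rows downward; lengths in m; the calibration is good to about 2 mm. A picture is of the moment at which its call begins. There is no depth.
- hand_in(): hands the job in; it is judged then, once.
The state is a dict: "time": time; "joints": joint angles; "joint_vel": joint speeds; "joint_torque": joint torques, N m; "ee_pos": TCP position; "eef_rot": TCP orientation; "contact_force": force on the tool from outside, world axes, zero at the start; "torque": the same for the moment, N m; "opening": opening from 0.0 (shut) to 1.0 (fully open); "finger_force": force on a finger pad.
Only numpy, scipy, OpenCV 4.12 (cv2) and the standard library are available. Lean on these libraries where they do the work, as an engineer would, in place of code of your own. Each camera call takes 0.05 s, during which the arm holds its last target. There are 200 camera calls.

## Task

Get the brown condiment caddy ready for service. First twist the jar's winged cap clockwise until it stops; then stand the two flat cartons upright on their short ends in the caddy's two bays, the longer carton in the bay on the robot's left and the shorter one in the bay on its right, each standing free on the bay floor. Leave the sauce bottle, the bowl and the cup where they are.

Things in the scene. Friction and masses are not known exactly. Their poses are not given: they have to be found in the camera images.
- caddy: Brown caddy fixed to the table: base plate 250 (x) x 130 (y) x 8 mm, origin at the centre of its underside, z up, +x roughly away from the robot. At its far end (x +70 mm) an amber glass jar of 68 mm diameter, fixed in a collar of 80 mm diameter; the top of its cap is 106 mm above the table. At its near end two shallow bays side by side along y, bounded by 5 mm thick lips.
- left_bay (a point): Centre of the floor of the bay on the robot's left (caddy x -70, y +30 mm), 8 mm above the table; axes as the caddy. Inside 90 mm (x) by 50 mm (y). The lips around the bays and the 10 mm thick rib between them rise 12 mm above the bay floors.
- right_bay (a point): Centre of the floor of the bay on the robot's right (caddy x -70, y -30 mm), 8 mm above the table; axes and size as the left bay.
- cap_top (a point): Top centre of the steel cap, on its turning axis. A flat disc of 60 mm diameter and 14 mm height carries an upright darker wing (grip bar) 56 mm long, 14 mm thick and 22 mm high; this point is the wing's top. Its x axis runs along the wing and turns with the cap; z up.
- cap (a joint): Angle of the cap: 0 = screwed shut against its stop (the wing then lies along the caddy's x axis), positive = unscrewed, counter-clockwise from above; it starts between 0.9 and 1.35 rad. It turns clockwise from above to close, and does not rise.
- tall_carton: The longer flat carton, brown cardboard with a paper band around its middle, 125 (x) x 66 (y) x 30 (z) mm, about 0.16 kg; origin at its centre. At the start it lies flat on the table, z up.
- short_carton: The shorter flat carton, same look, 90 (x) x 66 (y) x 30 (z) mm, about 0.12 kg; origin at its centre. At the start it lies flat on the table, z up.
- sauce_bottle: Bystander: green glass bottle with a red cap, 60 mm diameter, 150 mm tall; origin at the centre of its underside.
- bowl: Bystander: brown bowl, 110 mm diameter, 55 mm high; origin at the centre of its underside.
- cup: Bystander: white cup, 72 mm diameter, 80 mm high; origin at the centre of its underside.
There are look-alikes about, which are no part of the job. Leave any blue or green look-alike of the tall_carton alone.

How it is judged:
By the outcome, as a careful person would: the job done as asked, in the order asked, and still so for the second after the job is handed in, with the robot touching nothing.
It also fails if it takes over 72 s, if anything falls off the work surface, if the arm or the gripper's body presses on something with over 40 N, if the wrist force passes 120 N, or if a joint passes its speed limit or range.

## Working session

There is one attempt and no reset: what is moved stays moved. The work goes in short steps, Python scripts to look and compute and a tool call to move; the robot and the scene stay as the last step left them, time stands still between calls to the robot, and variables do not carry over. Pictures are saved under pics/ and viewed, at most 10 in all, crops included, and the job is handed in when it is done.

Besides the shell and the picture viewer there is one more tool, called after "Request:" as name(argument=value, ...) on one line, values as JSON. carry_out: Moves the arm, as the interface text tells. Shifts and turns lie within -1 to 1; 1 stands for 100 mm of shift or 90 degrees of turn. Its arguments: {"type":"object","properties":{"rows":{"type":"array","items":{"type":"array","items":{"type":"number"}}},"newtons":{"type":"number"}},"required":["rows"]}

```bash
mkdir -p pics; cat > h.py <<'E'
from workcell import *
import numpy as np, cv2
from scipy.spatial.transform import Rotation as Rn
def K(d):
    f=192/np.tan(np.radians(d["fovy"])/2)
    return np.array([[f,0,d["cx"]],[0,f,d["cy"]],[0,0,1.]]), np.array([d["k1"],0,0,0,0.])
def ray(d,uv):
    k,D=K(d); n=cv2.undistortPoints(np.array(uv,float).reshape(-1,1,2),k,D)[:,0]
    v=np.c_[n,np.ones(len(n))]@np.array(d["R"]); return -np.array(d["R"]).T@np.array(d["t"]),v
def onz(d,uv,z):
    c,v=ray(d,uv); return c+v*((z-c[2])/v[:,2])[:,None]
def proj(d,X):
    k,D=K(d); R=np.array(d["R"],float)
    return cv2.projectPoints(np.array(X,float).reshape(-1,1,3),cv2.Rodrigues(R)[0],np.array(d["t"],float),k,D)[0][:,0]
def tool():
    o=get_obs(); q=np.array(o["eef_rot"]); return np.array(o["ee_pos"]),Rn.from_quat(q[[1,2,3,0]]),o
E
python3 - <<'E'
from h import *
ims=[]
for n in ("top","side"):
    d=get_image(n); print(n,d["fovy"],d["cx"],d["cy"],d["k1"],-np.array(d["R"]).T@d["t"]); cv2.imwrite(f"pics/{n}0.png",d["image"])
    ims.append(d["image"])
o=get_obs(); print({k:np.round(v,3) for k,v in o.items()}); 
try: print(grasp_offset)
except Exception as e: print(e)
E
```

```text
top 57.12448488644692 257.3582463407477 182.5448592822134 -0.10294325969936527 [ 0.48313044 -0.00162906  0.98618296]
side 55.763804682286654 260.46188335480934 190.37327480955835 -0.015530606410764468 [ 0.32676756 -0.50575331  0.72066204]
{'time': np.float64(0.1), 'joints': array([ 1.137,  0.3  ,  1.522, -0.   ,  1.321, -0.067]), 'joint_vel': array([-0.   , -0.002, -0.001,  0.   ,  0.   , -0.001]), 'joint_torque': array([ 2.0000e-03, -5.4438e+01, -3.6237e+01,  0.0000e+00,  3.0000e-03,
       -0.0000e+00]), 'ee_pos': array([0.197, 0.513, 0.209]), 'eef_rot': array([-0.   ,  0.182,  0.983, -0.001]), 'contact_force': array([ 0.543,  0.24 , -0.035]), 'torque': array([-0.057, -0.03 ,  0.026]), 'finger_force': np.float64(0.0), 'opening': np.float64(1.002)}
0.0187
```

View pics/top0.png

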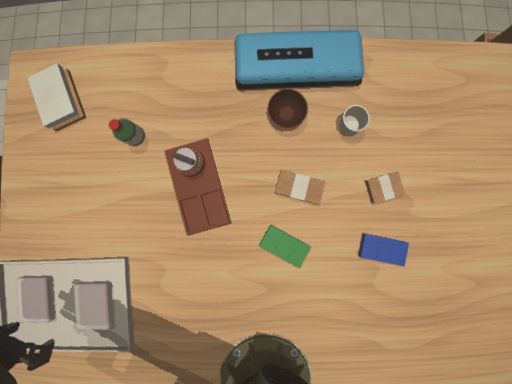

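View pics/side0.png

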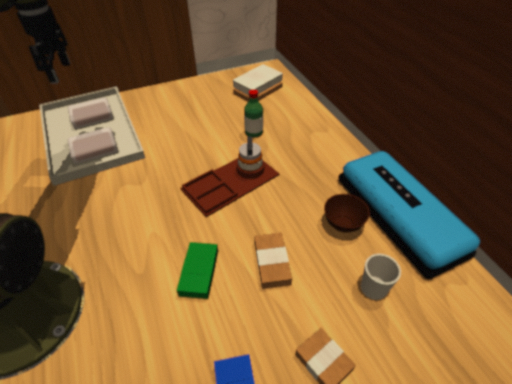

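The top view shows the caddy around (198,187), with its jar at (188,160) and its bays at (197,212). Candidates for the cartons:
- **Brown with a white band:** longer at (300,187), shorter at (385,188).
- **Look-alikes:** green (285,246), blue (384,250), and the greyish boxes in the tray (35,298) and (93,305).

I choose the two brown banded ones and will check them in one crop.

```bash
python3 - <<'E'
from h import *
im=cv2.imread("pics/top0.png"); c=im[130:265,160:415]
cv2.imwrite("pics/crop0.png",cv2.resize(c,None,fx=3.1,fy=3.1,interpolation=cv2.INTER_CUBIC))
hsv=cv2.cvtColor(im,cv2.COLOR_BGR2HSV)
for n,p in dict(wood=(340,220),card=(285,182),card2=(376,190),band=(300,187),band2=(387,187),cad=(215,190),lid=(185,153),wing=(185,158),base=(197,222)).items(): print(n,im[p[1],p[0]],hsv[p[1],p[0]])
E
```

```text
wood [108 152 195] [ 15 114 195]
card [ 87 122 162] [ 14 118 162]
card2 [ 89 123 164] [ 14 117 164]
band [175 194 204] [ 20  36 204]
band2 [173 192 202] [ 20  37 202]
cad [48 61 97] [  8 129  97]
lid [164 173 185] [ 13  29 185]
wing [73 77 84] [11 33 84]
base [ 60  75 123] [  7 131 123]
```

View pics/crop0.png

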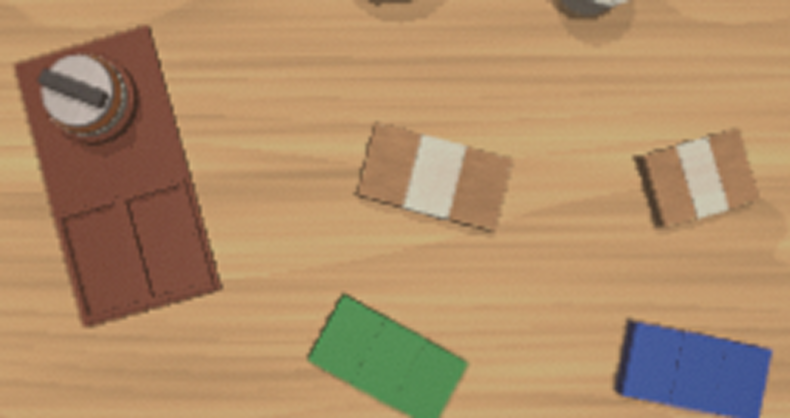

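The crop confirms the choice: the banded brown cartons are the long one at crop (435,178) and the short one at (700,178). The wing runs from (40,77) to (105,100) in the crop.

```bash
cat > m.py <<'E'
from h import *
d=get_image("top"); s=lambda P:np.array(P,float)/3.1+[160,130]-0.34
def rect(P,z,n):
    X=onz(d,s(P),z); L=np.linalg.norm(np.roll(X,-1,0)-X,axis=1)
    e=X[1]-X[0]+X[2]-X[3]; g=X[1]-X[2]+X[0]-X[3]
    print(n,"c",np.round(X.mean(0),4),"sides mm",np.round(L*1000,1),"ang01",np.round(np.degrees(np.arctan2(e[1],e[0])),1),"ang30",np.round(np.degrees(np.arctan2(g[1],g[0])),1))
rect([(376,122),(512,157),(495,231),(357,195)],.03,"tall")
rect([(643,156),(740,128),(757,203),(663,228)],.03,"short")
rect([(15,64),(150,26),(221,289),(85,327)],.012,"caddy(01 = -y; 30=+x)")
w=onz(d,s([(40,77),(105,100)]),.106); v=w[1]-w[0]
print("wing",w.mean(0),np.linalg.norm(v),np.degrees(np.arctan2(v[1],v[0])))
im=d["image"]; hsv=cv2.cvtColor(im,cv2.COLOR_BGR2HSV); m=((hsv[...,1]<55)&(hsv[...,2]>150)).astype(np.uint8)
for u0,v0 in((300,187),(387,187)):
    k=np.zeros_like(m);k[v0-16:v0+16,u0-14:u0+14]=1; c=max(cv2.findContours(m*k,0,1)[0],key=cv2.contourArea)
    (x,y),_,a=cv2.minAreaRect(c); b=onz(d,cv2.boxPoints(cv2.minAreaRect(c)),.03); L=b-np.roll(b,-1,0)
    print("band",onz(d,[(x,y)],.03),np.linalg.norm(L,axis=1),np.degrees(np.arctan2(L[:,1],L[:,0])))
m2=((hsv[...,0]<12)&(hsv[...,2]<150)&(hsv[...,1]>80)).astype(np.uint8); k=np.zeros_like(m2);k[136:240,160:236]=1
r=cv2.minAreaRect(np.vstack(cv2.findContours(m2*k,0,1)[0])); b=onz(d,cv2.boxPoints(r),.012);print("caddy box",onz(d,[r[0]],.012),np.round(b,3).tolist())
E
python3 m.py
```

```text
tall c [ 0.5355 -0.0991  0.03  ] sides mm [123.2  66.6 124.5  66.3] ang01 -105.1 ang30 -14.6
short c [ 0.5312 -0.3346  0.03  ] sides mm [91.6 68.  87.9 65.5] ang01 -75.4 ang30 12.7
caddy(01 = -y; 30=+x) c [0.5396 0.184  0.012 ] sides mm [128.2 245.9 126.6 246.7] ang01 -74.9 ang30 15.3
wing [0.60558887 0.20324032 0.106     ] 0.05757997370515971 -109.97881287497127
band [[ 0.53526279 -0.09841099  0.03      ]] [0.06536506 0.03889151 0.06533847 0.03872312] [ 165.20999935   75.41926422  -14.93776047 -104.54016576]
band [[ 0.53250223 -0.33575743  0.03      ]] [0.02827857 0.06617476 0.02819661 0.06602808] [ 105.89588136   15.3254249   -74.40061164 -164.60439373]
caddy box [[0.53900443 0.18503182 0.012     ]] [[0.643, 0.282, 0.012], [0.676, 0.157, 0.012], [0.437, 0.091, 0.012], [0.404, 0.214, 0.012]]
```

```bash
cat >> h.py <<'E'
import json
def down(yawy):  # tool down, tool y at yawy degrees
    a=np.radians(yawy); y=np.array([np.cos(a),np.sin(a),0]); z=np.array([0,0,-1.]); return Rn.from_matrix(np.c_[np.cross(y,z),y,z])
def fit(n,v,w): pass
def plan(tg,p=None,R=None):
    """tg: list of (pos,Rot). prints shift/turn per call (units) with row count"""
    if p is None: p,R,_=tool()
    for P,Q in tg:
        P=np.array(P,float)
        for _ in range(12):
            d=R.inv().apply(P-p)/.1; rv=(R.inv()*Q).as_rotvec()/(np.pi/2)
            k=min(1,.99/max(np.abs(d).max(),1e-9)); d*=k; kr=min(1,.99/max(np.abs(rv).max(),1e-9)); rv*=kr
            d=np.round(d,3); rv=np.round(rv,3)
            n=int(np.ceil(max(np.linalg.norm(d)*100/50,np.linalg.norm(rv)*90/10.2,1)))
            p=p+R.apply(d*.1); R=R*Rn.from_rotvec(rv*np.pi/2)
            print(d.tolist()+rv.tolist(),"rows",n,"->",np.round(p,3))
            if k==1 and kr==1: break
    return p,R
E
python3 - <<'E'
from h import *
plan([((.6065,.2028,.17),down(-20))])
E
```

```text
[-0.99, -0.287, 0.079, -0.0, 0.0, 0.989] rows 9 -> [0.279 0.451 0.201]
[-0.305, 0.99, 0.079, -0.0, 0.001, -0.0] rows 3 -> [0.362 0.388 0.193]
[-0.306, 0.99, 0.078, -0.0, -0.0, -0.0] rows 3 -> [0.444 0.326 0.185]
[-0.306, 0.99, 0.079, -0.0, -0.0, -0.0] rows 3 -> [0.527 0.263 0.178]
[-0.294, 0.954, 0.075, -0.0, -0.0, -0.0] rows 3 -> [0.606 0.203 0.17 ]
```

Request:
carry_out(rows=[[-0.99,-0.29,0.08,0,0,0.99,0],[-0.99,-0.29,0.08,0,0,0.99,0],[-0.99,-0.29,0.08,0,0,0.99,0],[-0.99,-0.29,0.08,0,0,0.99,0],[-0.99,-0.29,0.08,0,0,0.99,0],[-0.99,-0.29,0.08,0,0,0.99,0],[-0.99,-0.29,0.08,0,0,0.99,0],[-0.99,-0.29,0.08,0,0,0.99,0],[-0.99,-0.29,0.08,0,0,0.99,0]])

```text
time: 1.27
ee_pos: [0.2792, 0.4507, 0.2013]
eef_rot: [0.0, 0.821, 0.571, -0.0]
contact_force: [0.1, -0.0, 0.2]
opening: 0.996
finger_force: 0.0
```

Request:
carry_out(rows=[[-0.3,0.99,0.08,0,0,0,0],[-0.3,0.99,0.08,0,0,0,0],[-0.3,0.99,0.08,0,0,0,0]])

```text
time: 1.65
ee_pos: [0.3634, 0.387, 0.193]
eef_rot: [0.0, 0.821, 0.571, -0.0]
contact_force: [-1.6, 1.4, 0.2]
opening: 1.002
finger_force: 0.0
```

Request:
carry_out(rows=[[-0.3,0.99,0.08,0,0,0,0],[-0.3,0.99,0.08,0,0,0,0],[-0.3,0.99,0.08,0,0,0,0]])

```text
time: 2.02
ee_pos: [0.4456, 0.3253, 0.1849]
eef_rot: [0.0, 0.82, 0.572, -0.0]
contact_force: [-1.0, 0.1, -0.9]
opening: 0.998
finger_force: 0.0
```

Request:
carry_out(rows=[[-0.3,0.99,0.08,0,0,0,0],[-0.3,0.99,0.08,0,0,0,0],[-0.3,0.99,0.08,0,0,0,0]])

```text
time: 2.4
ee_pos: [0.5278, 0.2636, 0.1768]
eef_rot: [-0.0, 0.82, 0.572, -0.0]
contact_force: [0.8, 0.1, -0.6]
opening: 0.999
finger_force: 0.0
```

Request:
carry_out(rows=[[-0.3,0.9,0.08,0,0,0,0],[-0.3,0.9,0.08,0,0,0,0],[-0.3,0.9,0.08,0,0,0,0],[-0.3,0.9,0.08,0,0,0,0]])

```text
time: 2.9
ee_pos: [0.6004, 0.2066, 0.1696]
eef_rot: [-0.0, 0.819, 0.573, -0.0]
contact_force: [0.7, 0.2, 0.7]
opening: 1.002
finger_force: 0.0
```

```bash
python3 - <<'E'
from h import *
p,R,o=tool(); print(p,R.as_matrix().round(3).tolist(),o["joints"],o["time"])
d=get_image("wrist"); cv2.imwrite("pics/w1.png",d["image"])
print(proj(d,[[.6065,.2028,.106]]))
plan([((.6065,.2028,.17),down(-20))])
E
```

```text
[0.60035617 0.20664442 0.1696468 ] [[0.343, 0.939, -0.0], [0.939, -0.343, 0.0], [0.0, -0.0, -1.0]] [2.73701056e-01 5.21443879e-01 1.30510991e+00 3.03555310e-04
 1.31519004e+00 6.23325469e-01] 2.9
[[262.85392579 192.48584139]]
[-0.015, 0.071, -0.002, -0.0, -0.0, -0.0] rows 1 -> [0.607 0.203 0.17 ]
```

View pics/w1.png

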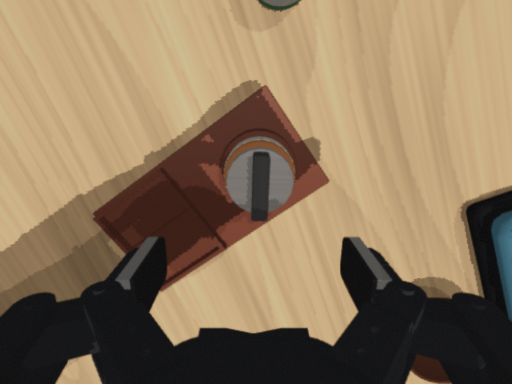

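The wrist view shows the wing from (261,152) to (260,220), almost along the tool's x. The cap disc is centred near (259,174), and the caddy corners are at (264,87), (328,180) and (94,215).

```bash
python3 - <<'E'
from h import *
d=get_image("wrist"); im=d["image"]
m=np.zeros(im.shape[:2],np.uint8); m[145:226,235:285]=(im[145:226,235:285].max(2)<62)
c=max(cv2.findContours(m,0,1)[0],key=cv2.contourArea); r=cv2.minAreaRect(c); print(r)
b=onz(d,cv2.boxPoints(r),.106); L=np.roll(b,-1,0)-b; print(onz(d,[r[0]],.106),np.linalg.norm(L,axis=1),np.degrees(np.arctan2(L[:,1],L[:,0])))
P=onz(d,[(264,87),(328,180),(94,215)],.008); print(P, "far-edge ang+90", np.degrees(np.arctan2(*(P[0]-P[1])[1::-1]))-90,np.linalg.norm(P[0]-P[1]),"left edge",np.degrees(np.arctan2(*(P[0]-P[2])[1::-1])),np.linalg.norm(P[0]-P[2]), "c",(P[1]+P[2])/2)
E
```

```text
((259.8985290527344, 186.03594970703125), (16.26699447631836, 68.42528533935547), 2.2906100749969482)
[[0.60610789 0.20872819 0.106     ]] [0.05755716 0.01265398 0.0576016  0.01356722] [  67.70725713  -22.33702728 -111.38438862  157.50884192]
[[0.63844127 0.28030986 0.008     ]
 [0.6736589  0.16025103 0.008     ]
 [0.40235504 0.2134708  0.008     ]] far-edge ang+90 16.348336475204178 0.12511756258669912 left edge 15.807503138098758 0.2453653818464439 c [0.53800697 0.18686091 0.008     ]
```

```bash
python3 - <<'E'
from h import *
plan([((.606,.2055,.089),down(-21.5))])
E
```

```text
[0.009, 0.055, 0.809, 0.0, -0.0, 0.017] rows 2 -> [0.606 0.206 0.089]
```

Request:
carry_out(rows=[[0.01,0.055,0.4,0,0,0.017,0],[0.01,0.055,0.7,0,0,0.017,0],[0.01,0.055,0.81,0,0,0.017,0.3],[0.01,0.055,0.81,0,0,0.017,0.7],[0.01,0.055,0.81,0,0,0.017,1],[0.01,0.055,0.81,0,0,0.017,1],[0.01,0.055,0.81,0,0,0.017,1],[0.01,0.055,0.81,0,0,0.017,1],[0.01,0.055,0.81,0,0,0.017,1]], newtons=50)

```text
time: 4.12
ee_pos: [0.6069, 0.2041, 0.0885]
eef_rot: [-0.0, 0.827, 0.562, 0.0]
contact_force: [-0.3, -0.1, -0.8]
opening: 0.003
finger_force: 0.0
```

```bash
python3 - <<'E'
from h import *
p,R,o=tool(); print(p,o["opening"],o["finger_force"],o["contact_force"])
d=get_image("wrist"); e=get_image("side"); a=proj(e,[[.606,.205,.106],p]); print(a,proj(d,[[.606,.205,.106]]))
u,v=a[0].astype(int); c=cv2.resize(e["image"][v-50:v+50,u-65:u+65],(400,308)); w=cv2.resize(d["image"],(400,300))
cv2.imwrite("pics/w2.png",np.hstack([c[:300],w]))
E
```

```text
[0.6068886  0.20407863 0.08852638] 0.003305529727959948 0.0 [-0.28386304 -0.12963552 -0.82618147]
[[249.81333501 142.54181762]
 [250.38306678 147.71529745]] [[252.26424848 235.08561365]]
```

View pics/w2.png

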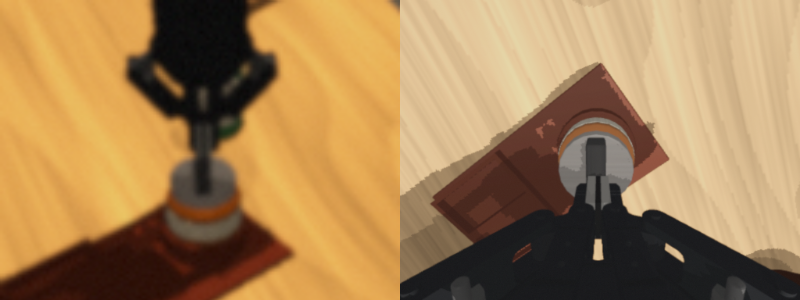

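The side view (left) shows the fingers right over the cap. In the wrist view (right) the wing's far end is at (596,138), with the fingertips near (596,185). The picture doesn't tell me whether the wing is between the pads, so I'll look closer.

```bash
python3 - <<'E'
from h import *
d=get_image("wrist"); e=get_image("side")
c=cv2.resize(d["image"][160:310,180:325],(580,600),interpolation=cv2.INTER_CUBIC)
cv2.imwrite("pics/w3.png",c); p,R,o=tool()
for dz in (0,.0187,.04): print(proj(d,[p-[0,0,-dz]])-[180,160])
t=get_image("top"); T=cv2.imread("pics/top0.png"); S=cv2.imread("pics/side0.png")
# triangulate wing ends from original top & side pictures
for nm,I,(x0,x1,y0,y1) in (("top",T,(165,205,145,175)),("side",S,(235,268,115,165))):
    g=I[y0:y1,x0:x1]; m=(g.max(2)<95).astype(np.uint8)&((g.max(2).astype(int)-g.min(2))<25).astype(np.uint8)
    cs=cv2.findContours(m,0,1)[0]; k=max(cs,key=cv2.contourArea); r=cv2.minAreaRect(k); print(nm,cv2.contourArea(k),(cv2.boxPoints(r)+[x0,y0]).round(1).tolist())
E
```

```text
[[74.26297734 62.80391589]]
[[74.3828704  76.92484368]]
[[74.55715105 97.43742474]]
top 82.5 [[172.0, 156.4], [173.8, 152.1], [194.3, 160.3], [192.6, 164.6]]
side 114.5 [[242.8, 157.5], [246.3, 128.4], [261.2, 130.1], [257.7, 159.3]]
```

View pics/w3.png

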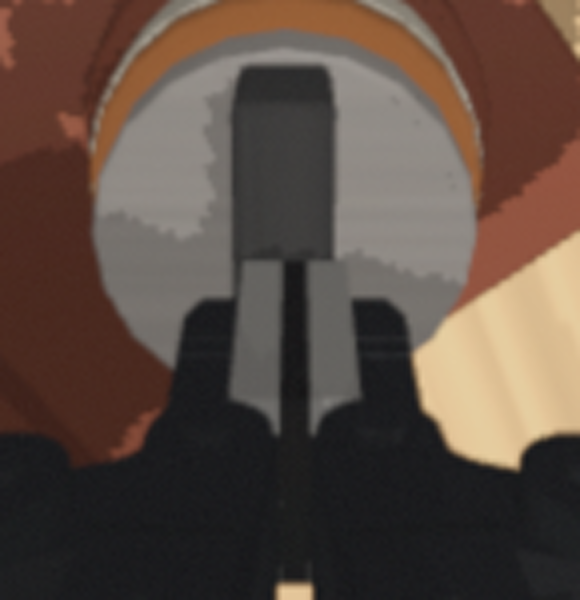

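The pads are shut and overlap the wing's near half in the picture (pad tips at (260,260), wing top at (232–332, 66–258)). So they're above the wing, and either the cap is lower or the tips are higher than I took them to be. I'll check with camera depth.

```bash
python3 - <<'E'
from h import *
d=get_image("wrist"); k,D=K(d); p,R,o=tool(); cam=-np.array(d["R"]).T@d["t"]; print("f",k[0,0],"cam",cam,"axis",np.array(d["R"])[2],"tcp depth",(np.array(d["R"])@p+d["t"])[2],"k1",d["k1"],d["fovy"])
# disc width 93..480 at row ~225 ; wing width 232..333 at row 180
for z in (.07,.08,.084,.09,.1,.106):
    a=onz(d,[(180+93/4,160+225/4),(180+480/4,160+225/4)],z); b=onz(d,[(180+232/4,160+180/4),(180+333/4,160+180/4)],z); far=onz(d,[(180+283/4,160+98/4)],z)
    print(z,"disc",np.linalg.norm(a[0]-a[1]),"wing",np.linalg.norm(b[0]-b[1]),far)
E
```

```text
f 295.86444614029244 cam [0.63313341 0.2720424  0.2526184 ] axis [-0.10650611 -0.26841192 -0.95739829] tcp depth 0.17820465971826036 k1 0.01993815428362701 65.96277439263018
0.07 disc 0.06432622522019066 wing 0.01660223118633175 [[0.61166267 0.22221683 0.07      ]]
0.08 disc 0.06080378586439605 wing 0.015693109714885953 [[0.61283839 0.22494523 0.08      ]]
0.084 disc 0.05939481012207823 wing 0.015329461126307682 [[0.61330868 0.22603659 0.084     ]]
0.09 disc 0.057281346508601526 wing 0.014783988243440167 [[0.61401411 0.22767363 0.09      ]]
0.1 disc 0.05375890715280702 wing 0.013874866771994286 [[0.61518982 0.23040203 0.1       ]]
0.106 disc 0.05164544353933021 wing 0.013329393889126883 [[0.61589525 0.23203907 0.106     ]]
```

The depth check puts the disc at z = 84 mm and the wing top at 100–106 mm, right under the tool. So the real fingertips sit about 20 mm above the reported TCP. I'll open, go 20 mm lower (safe, since the opening is wider than the disc) and close again. The opening will show what is gripped.

Request:
carry_out(rows=[[0,0,-0.1,0,0,0,0],[0,0,-0.1,0,0,0,0],[0,0,-0.1,0,0,0,0],[0,0,-0.1,0,0,0,0],[0,0,-0.1,0,0,0,0],[0,0,0.1,0,0,0,0],[0,0,0.18,0,0,0,0],[0,0,0.18,0,0,0,0.5],[0,0,0.18,0,0,0,1],[0,0,0.18,0,0,0,1],[0,0,0.18,0,0,0,1],[0,0,0.18,0,0,0,1],[0,0,0.18,0,0,0,1]], newtons=50)

```text
time: 6.05
ee_pos: [0.6059, 0.2047, 0.0712]
eef_rot: [-0.001, 0.827, 0.562, -0.001]
contact_force: [-11.2, 1.1, 8.9]
opening: 0.148
finger_force: 49.3
```

Request:
carry_out(rows=[[0,0,0,0,0,0.08,1],[0,0,0,0,0,0.16,1],[0,0,0,0,0,0.24,1],[0,0,0,0,0,0.32,1],[0,0,0,0,0,0.4,1],[0,0,0,0,0,0.46,1],[0,0,0,0,0,0.5,1],[0,0,0,0,0,0.52,1]])

```text
time: 7.05
ee_pos: [0.6051, 0.2053, 0.0711]
eef_rot: [-0.001, 0.982, 0.187, -0.002]
contact_force: [-18.3, 4.8, 10.9]
opening: 0.143
finger_force: 49.7
```

```bash
python3 - <<'E'
from h import *
p,R,o=tool(); y=R.as_matrix()[:,1]; print(p,np.degrees(np.arctan2(y[1],y[0])),o["torque"],o["contact_force"],o["opening"],o["joints"].round(2) if hasattr(o["joints"],"round") else o["joints"])
E
```

```text
[0.60506458 0.20527074 0.07113306] -68.4777240052607 [0.76359401 3.05035314 0.11963055] [-18.27834792   4.77127722  10.88630774] 0.14316555399018585 [0.27 0.63 1.38 0.   1.14 1.46]
```

Request:
carry_out(rows=[[-0.005,0,0,0,0,0.03,1],[-0.01,0,0,0,0,0.05,1],[-0.01,0,0,0,0,0.07,1],[-0.01,0,0,0,0,0.09,1],[-0.01,0,0,0,0,0.1,1],[-0.01,0,0,0,0,0.1,1]])

```text
time: 7.8
ee_pos: [0.6049, 0.2054, 0.0712]
eef_rot: [-0.001, 0.994, 0.11, -0.001]
contact_force: [-10.3, 8.2, 7.8]
opening: 0.148
finger_force: 51.5
```

```bash
python3 - <<'E'
from h import *
p,R,o=tool(); y=R.as_matrix()[:,1]; print(p,np.degrees(np.arctan2(y[1],y[0])),o["torque"],o["contact_force"],o["opening"],o["joint_torque"])
E
```

```text
[0.60488411 0.20535662 0.07117173] -77.33011998088563 [1.31042351 1.87102352 0.95382261] [-10.27902702   8.20220744   7.84764576] 0.14774550180200768 [ -8.29594731 -65.56612015 -34.15372252  -1.91955239  -2.04554133
   1.06376812]
```

Request:
carry_out(rows=[[0,0,0,0,0,0.02,1],[0,0,0,0,0,0.04,1],[0,0,0,0,0,0.06,1],[0,0,0,0,0,0.06,1]])

```text
time: 8.3
ee_pos: [0.6049, 0.2054, 0.0712]
eef_rot: [-0.001, 0.998, 0.064, -0.001]
contact_force: [-11.4, 8.6, 8.1]
opening: 0.147
finger_force: 75.7
```

```bash
python3 - <<'E'
from h import *
p,R,o=tool(); y=R.as_matrix()[:,1]; print(p,np.degrees(np.arctan2(y[1],y[0])),o["torque"],o["contact_force"],o["opening"])
E
```

```text
[0.60487951 0.20539053 0.07124312] -82.65418521461966 [1.25184802 1.97262863 2.03946264] [-11.43049873   8.5521587    8.05028882] 0.14677749225256667
```

The opening of 0.147 (about 12.5 mm) shows the wing is in the grip, and the torque rose to 2 N·m without the cap turning further, so it's on its stop. Next I'll release, rise, and check the wing angle and the true fingertip position.

Request:
carry_out(rows=[[0,0,0,0,0,0,0.6],[0,0,0,0,0,0,0.4],[0,0,0,0,0,0,0.4],[0,0,-0.5,0,0,0,0.4],[0,0,-0.99,0,0,0,1],[0,0,-0.99,0,0,0,1],[0,0,-0.99,0,0,0,1],[0,0,-0.99,0,0,0,1]])

```text
time: 9.3
ee_pos: [0.6055, 0.2035, 0.1679]
eef_rot: [0.0, 0.998, 0.062, -0.001]
contact_force: [0.4, 0.3, -0.0]
opening: -0.001
finger_force: 0.0
```

```bash
python3 - <<'E'
from h import *
p,R,o=tool(); print(p,o["opening"])
d=get_image("wrist"); e=get_image("side")
for i in (0,.01,.02,.03): print(i,"side",proj(e,[p-R.apply([0,0,i])]).round(1),"wrist",proj(d,[p-R.apply([0,0,i])]).round(1))
u,v=proj(e,[p])[0].astype(int); print(u,v)
c=cv2.resize(e["image"][v-70:v+70,u-45:u+45],(386,600),interpolation=cv2.INTER_CUBIC); w=cv2.resize(d["image"][84:384,160:360],(400,600),interpolation=cv2.INTER_CUBIC)
cv2.imwrite("pics/w4.png",np.hstack([c,w]))
E
```

```text
[0.60549339 0.20350821 0.16792895] -0.001194474855028186
0 side [[249.3 123.9]] wrist [[252.7 222.5]]
0.01 side [[249.3 120.6]] wrist [[252.7 229.7]]
0.02 side [[249.2 117.3]] wrist [[252.7 237.7]]
0.03 side [[249.1 114. ]] wrist [[252.6 246.8]]
249 123
```

View pics/w4.png

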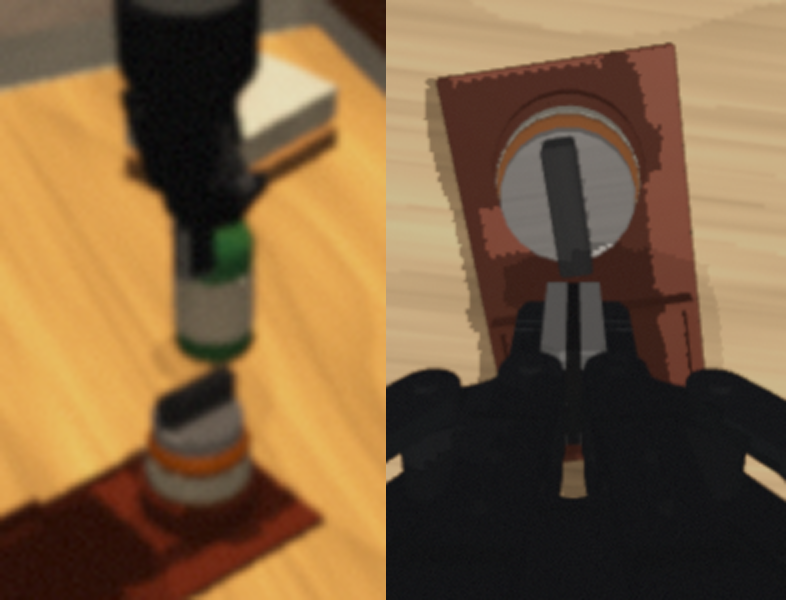

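The left crop puts the shut fingertips near row 272, about 22 mm behind the reported TCP. In the right crop the wing, (558,140) to (575,275), now runs parallel to the caddy's edges (left (437,80)–(497,375), right (672,45)–(705,375)).

```bash
python3 - <<'E'
from h import *
p,R,o=tool(); d=get_image("wrist")
for i in (.01,.015,.02,.025,.03,.04,.05,.06): print(i,proj(d,[p+R.apply([.011,0,-i])]).round(1))
f=lambda a:[(160+(x-386)/2,84+y/2) for x,y in a]
P=onz(d,f([(437,80),(672,45),(497,375),(705,375)]),.008); a=lambda A,B:np.degrees(np.arctan2(*(A-B)[1::-1]))
print("edges +x:",a(P[0],P[2]),a(P[1],P[3]),"far+90",a(P[0],P[1])-90,np.linalg.norm(P[0]-P[1]),P[:2])
W=onz(d,f([(558,140),(575,275)]),.106); print("wing",a(W[0],W[1]),W.mean(0),np.linalg.norm(W[0]-W[1]))
m=(P[0]+P[1])/2; t=np.radians(15.3); print("caddy c",m-[.125*np.cos(t),.125*np.sin(t),0])
# dark wing by mask
im=d["image"]; mm=np.zeros(im.shape[:2],np.uint8); g=im[150:220,232:275]; mm[150:220,232:275]=(g.max(2)<70)&(g.max(2).astype(int)-g.min(2)<16)
c=max(cv2.findContours(mm,0,1)[0],key=cv2.contourArea); r=cv2.minAreaRect(c); b=onz(d,cv2.boxPoints(r),.106); L=np.roll(b,-1,0)-b; print(np.linalg.norm(L,axis=1),np.degrees(np.arctan2(L[:,1],L[:,0])),b.mean(0))
E
```

```text
0.01 [[252.7 211.7]]
0.015 [[252.7 215.1]]
0.02 [[252.6 218.8]]
0.025 [[252.6 222.7]]
0.03 [[252.6 226.8]]
0.04 [[252.6 235.9]]
0.05 [[252.5 246.4]]
0.06 [[252.5 258.7]]
edges +x: 15.153039532109295 15.790247230346585 far+90 15.393128281875548 0.12678062968547754 [[0.64019657 0.28094718 0.008     ]
 [0.67384928 0.15871452 0.008     ]]
wing 13.84126564872398 [0.60697616 0.20571046 0.106     ] 0.05706645202032099
caddy c [0.53645325 0.18684672 0.008     ]
[0.0135312  0.05664854 0.01449756 0.05681967] [ -73.8526458  -164.00042283  106.78147052   15.02638765] [0.60801745 0.20584642 0.106     ]
```

The wing is at 15° against the caddy's yaw of 15.4°, so the cap is shut. I take the true fingertips as 22 mm behind the reported TCP. Next I go above the tall carton.

```bash
python3 - <<'E'
from h import *
plan([((.5355,-.099,.18),down(-14.8))])
E
```

```text
[-0.365, 0.99, -0.038, -0.0, 0.001, -0.756] rows 7 -> [0.582 0.101 0.172]
[-0.99, 0.03, -0.037, -0.0, -0.0, -0.0] rows 2 -> [0.559 0.004 0.176]
[-0.99, 0.03, -0.037, -0.0, -0.0, -0.0] rows 2 -> [ 0.537 -0.092  0.18 ]
[-0.071, 0.003, -0.003, -0.0, -0.0, -0.0] rows 1 -> [ 0.536 -0.099  0.18 ]
```

Request:
carry_out(rows=[[-0.37,0.99,-0.04,0,0,-0.756,0],[-0.37,0.99,-0.04,0,0,-0.756,0],[-0.37,0.99,-0.04,0,0,-0.756,0],[-0.37,0.99,-0.04,0,0,-0.756,0],[-0.37,0.99,-0.04,0,0,-0.756,0],[-0.37,0.99,-0.04,0,0,-0.756,0],[-0.37,0.99,-0.04,0,0,-0.756,0]])

```text
time: 10.32
ee_pos: [0.5815, 0.1009, 0.1731]
eef_rot: [-0.0, 0.791, 0.612, -0.0]
contact_force: [0.4, -0.4, -0.5]
opening: 1.006
finger_force: 0.0
```

Request:
carry_out(rows=[[-0.99,0.03,-0.04,0,0,0,0],[-0.99,0.03,-0.04,0,0,0,0]])

```text
time: 10.58
ee_pos: [0.5585, 0.0027, 0.1772]
eef_rot: [-0.0, 0.792, 0.61, -0.0]
contact_force: [0.6, -0.1, 0.5]
opening: 0.996
finger_force: 0.0
```

Request:
carry_out(rows=[[-1,0.03,-0.04,0,0,0,0],[-1,0.03,-0.04,0,0,0,0],[-1,0.03,-0.04,0,0,0,0]])

```text
time: 10.95
ee_pos: [0.536, -0.0952, 0.1814]
eef_rot: [-0.0, 0.793, 0.609, -0.0]
contact_force: [-0.4, 0.6, -0.3]
opening: 0.997
finger_force: 0.0
```

```bash
python3 - <<'E'
from h import *
p,R,o=tool(); print(p,o["joints"],o["time"]); d=get_image("wrist"); im=d["image"]; cv2.imwrite("pics/w5.png",im)
h=cv2.cvtColor(im,cv2.COLOR_BGR2HSV)
u,v=proj(d,[[.5355,-.099,.03]])[0]; print("pred",u,v, im[int(v),int(u)],h[int(v),int(u)])
m=((h[...,1]<60)&(h[...,2]>140)).astype(np.uint8); n,l,s,c=cv2.connectedComponentsWithStats(m)
for i in range(1,n):
    if s[i,4]>400: print(s[i],c[i],"hsv",h[l==i].mean(0))
E
```

```text
[ 0.53598331 -0.09517612  0.18135824] [-2.42943309e-01  3.11832144e-01  1.57264060e+00 -1.76487011e-04
  1.25731117e+00  1.87291016e-02] 10.95
pred 254.36404668029397 169.63429911863815 [120 131 137] [ 19  32 137]
[422 241  73  61 654] [457.54281346 266.70030581] hsv [ 22.94801223  25.78287462 180.53058104]
```

View pics/w5.png

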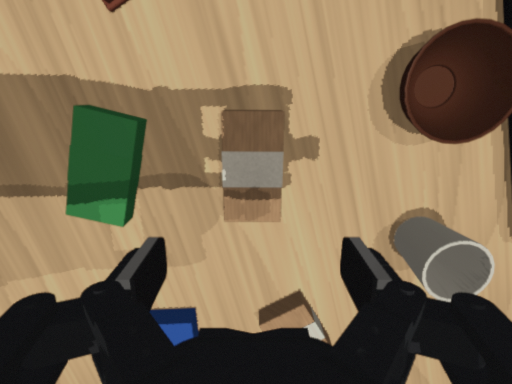

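The wrist view shows the tall carton with its far edge at (222–284,110), near edge at (223–281,221) and band over rows 151–187. It's square to the tool, with the green decoy well clear at left.

```bash
python3 - <<'E'
from h import *
d=get_image("wrist"); a=lambda A,B:np.degrees(np.arctan2(*(A-B)[1::-1]))
B=onz(d,[(222,151),(283.5,151.5),(283,187.5),(222,187.5)],.03); print("band",B.mean(0),np.linalg.norm(B[0]-B[1]),np.linalg.norm(B[1]-B[2]),a(B[1],B[0]))
Q=onz(d,[(222,110),(284,110),(281,221),(223,221)],.03); print("top",Q.mean(0),np.linalg.norm(np.roll(Q,-1,0)-Q,axis=1),a(Q[0],Q[3]),a(Q[1],Q[2]),a(Q[1],Q[0]))
E
```

```text
band [ 0.53394974 -0.09718829  0.03      ] 0.0661352697725184 0.040520362939328806 -15.387225765710248
top [ 0.53410471 -0.09595538  0.03      ] [0.06400886 0.12418789 0.06696661 0.12421975] 73.85385005158469 75.21822502768018 -14.919156168023106
```

```bash
cat >> h.py <<'E'
def tilt(yaw,deg): return down(yaw)*Rn.from_rotvec([0,np.radians(deg),0])
E
python3 - <<'E'
from h import *
R=tilt(-15,-30); z=R.as_matrix()[:,2]; print(z)
C=np.array([.5371,-.0878,.019]); T=C+.042*z
plan([(T-.08*z,R),(T-.025*z,R),(T-.01*z,R),(T,R)])
E
```

```text
[-0.12940952 -0.48296291 -0.8660254 ]
[0.185, -0.005, 0.99, 0.0, -0.333, 0.002] rows 3 -> [ 0.541 -0.075  0.082]
[0.2, -0.002, 0.235, 0.0, -0.0, -0.0] rows 1 -> [ 0.542 -0.069  0.052]
[0.0, -0.0, 0.55, 0.0, -0.0, -0.0] rows 2 -> [ 0.535 -0.096  0.004]
[-0.0, -0.0, 0.15, 0.0, -0.0, -0.0] rows 1 -> [ 0.533 -0.103 -0.009]
[-0.0, -0.0, 0.1, 0.0, -0.0, -0.0] rows 1 -> [ 0.532 -0.108 -0.017]
```

Request:
carry_out(rows=[[0.185,-0.005,0.5,0,-0.33,0,0],[0.185,-0.005,0.99,0,-0.333,0,0],[0.185,-0.005,0.99,0,-0.333,0,0],[0.185,-0.005,0.99,0,-0.333,0,0]])

```text
time: 11.55
ee_pos: [0.5408, -0.0724, 0.0809]
eef_rot: [0.157, 0.764, 0.591, -0.206]
contact_force: [-0.2, 0.2, 0.1]
opening: 1.003
finger_force: 0.0
```

Request:
carry_out(rows=[[0.2,0,0.24,0,0,0,0],[0.2,0,0.5,0,0,0,0],[0.2,0,0.78,0,0,0,0],[0.2,0,0.78,0,0,0,0]])

```text
time: 12.05
ee_pos: [0.5345, -0.0964, 0.0044]
eef_rot: [0.156, 0.766, 0.589, -0.205]
contact_force: [-0.2, 0.1, 0.1]
opening: 1.003
finger_force: 0.0
```

Request:
carry_out(rows=[[0,0,0.08,0,0,0,0],[0,0,0.15,0,0,0,0],[0,0,0.15,0,0,0,0]])

```text
time: 12.42
ee_pos: [0.5333, -0.1032, -0.0081]
eef_rot: [0.158, 0.765, 0.589, -0.205]
contact_force: [0.3, -0.2, -0.0]
opening: 1.002
finger_force: 0.0
```

```bash
python3 - <<'E'
from h import *
p,R,o=tool(); print(p,o["joints"],o["contact_force"],o["time"])
R=tilt(-15,-30); z=R.as_matrix()[:,2]; plan([(np.array([.5371,-.0878,.019])+.042*z,R)])
E
```

```text
[ 0.53326579 -0.10318534 -0.00811222] [-0.01954546  0.66869025  1.63956035 -0.59241627  1.0529528   0.59565419] [ 0.33891565 -0.24122071 -0.04682015] 12.425
[0.002, -0.003, 0.106, 0.001, -0.0, 0.002] rows 1 -> [ 0.532 -0.108 -0.017]
```

Request:
carry_out(rows=[[0,0,0.05,0,0,0,0],[0,0,0.09,0,0,0,0],[0,0,0.09,0,0,0,0.3],[0,0,0.09,0,0,0,1],[0,0,0.09,0,0,0,1],[0,0,0.09,0,0,0,1]], newtons=40)

```text
time: 13.18
ee_pos: [0.5322, -0.1075, -0.0159]
eef_rot: [0.158, 0.765, 0.589, -0.205]
contact_force: [0.8, 0.2, -1.4]
opening: 0.764
finger_force: 44.9
```

```bash
cat > pl.py <<'E'
from h import *
import sys
def setup(cen,yawg,yawp,save):
    p,R,o=tool(); Rg=tilt(yawg,-30); print("rot err deg",np.degrees((Rg.inv()*R).as_rotvec()))
    off=R.inv().apply(np.array(cen)-p); E=Rg.inv()*R   # tool actual vs ideal
    Rp=tilt(yawp,60)*E
    np.savez(save,off=off,q=Rp.as_quat()); print("off",off); return off,Rp,R
def load(f): a=np.load(f); return a["off"],Rn.from_quat(a["q"])
E
python3 - <<'E'
from pl import *
off,Rp,R=setup([.5345,-.0975,.015],-15,15.4,"tall.npz")
g=lambda c,Q:(np.array(c)-Q.apply(off),Q)
plan([g((.5345,-.0975,.14),R),g((.49,.03,.17),Rp),g((.4625,.1966,.15),Rp)])
E
```

```text
rot err deg [-0.09991901  0.03015164 -0.17426272]
off [-0.00654993 -0.00030089 -0.03185049]
[-0.571, -0.0, -0.99, 0.0, 0.0, 0.0] rows 3 -> [ 0.532 -0.107  0.098]
[-0.053, -0.0, -0.093, 0.0, 0.0, 0.0] rows 1 -> [ 0.532 -0.107  0.109]
[0.868, -0.763, -0.99, 0.094, 0.975, -0.36] rows 10 -> [0.49  0.033 0.152]
[0.214, -0.006, 0.205, -0.0, 0.0, 0.0] rows 1 -> [0.482 0.06  0.16 ]
[0.424, 0.113, 0.99, -0.0, 0.0, 0.0] rows 3 -> [0.465 0.166 0.147]
[0.241, 0.064, 0.565, -0.0, 0.0, 0.0] rows 2 -> [0.455 0.226 0.14 ]
```

Request:
carry_out(rows=[[-0.19,0,-0.33,0,0,0,1],[-0.38,0,-0.66,0,0,0,1],[-0.57,0,-0.99,0,0,0,1],[-0.62,0,-1.0,0,0,0,1]])

```text
time: 13.68
ee_pos: [0.5323, -0.1112, 0.1042]
eef_rot: [0.159, 0.766, 0.589, -0.203]
contact_force: [-0.4, -0.2, -1.7]
opening: 0.762
finger_force: 45.5
```

Request:
carry_out(rows=[[0.09,-0.08,-0.12,0.009,0.098,-0.036,1],[0.18,-0.16,-0.24,0.019,0.195,-0.072,1],[0.27,-0.24,-0.36,0.028,0.293,-0.108,1],[0.36,-0.32,-0.48,0.038,0.39,-0.144,1],[0.45,-0.4,-0.6,0.047,0.488,-0.18,1],[0.54,-0.48,-0.72,0.056,0.585,-0.216,1],[0.63,-0.56,-0.84,0.066,0.683,-0.252,1],[0.72,-0.64,-0.92,0.075,0.78,-0.288,1],[0.8,-0.7,-0.96,0.085,0.878,-0.324,1],[0.87,-0.76,-0.99,0.094,0.975,-0.36,1],[0.87,-0.76,-0.99,0.094,0.975,-0.36,1],[0.87,-0.76,-0.99,0.094,0.975,-0.36,1]])

```text
time: 15.18
ee_pos: [0.4898, 0.0288, 0.1438]
eef_rot: [-0.396, 0.525, 0.69, 0.303]
contact_force: [-0.2, -0.3, -0.6]
opening: 0.765
finger_force: 45.4
```

```bash
python3 - <<'E'
from pl import *
p,R,o=tool(); print(p,np.round(o["joints"],2),o["opening"],o["finger_force"],o["contact_force"],o["time"])
off,Rp=load("tall.npz"); print("err",np.degrees((R.inv()*Rp).as_rotvec()),"carton",p+R.apply(off))
g=lambda c,Q:(np.array(c)-Q.apply(off),Q)
plan([g((.4625,.1966,.15),Rp)])
e=get_image("side"); t=get_image("top"); cv2.imwrite("pics/s6.png",np.hstack([cv2.resize(t["image"],(400,300)),cv2.resize(e["image"],(400,300))]))
E
```

```text
[0.48977117 0.02875686 0.14381629] [-0.4   0.6   1.58  0.76  1.72 -0.87] 0.7647803389638268 45.36864459514618 [-0.16053002 -0.29596275 -0.62633005] 15.175
err [ 0.0034252   0.22471505 -0.08718649] carton [ 0.49762025 -0.00105211  0.15417309]
[0.549, 0.104, 0.99, 0.0, 0.002, -0.001] rows 3 -> [0.47  0.141 0.142]
[0.419, 0.081, 0.76, 0.0, 0.0, 0.0] rows 2 -> [0.455 0.226 0.14 ]
```

Request:
carry_out(rows=[[0.28,0.05,0.5,0,0,0,1],[0.55,0.1,0.99,0,0,0,1],[0.55,0.1,0.99,0,0,0,1]])

```text
time: 15.65
ee_pos: [0.468, 0.1435, 0.1429]
eef_rot: [-0.397, 0.523, 0.691, 0.303]
contact_force: [0.2, -0.8, -1.6]
opening: 0.763
finger_force: 46.0
```

Request:
carry_out(rows=[[0.2,0.04,0.4,0,0,0,1],[0.4,0.08,0.74,0,0,0,1],[0.42,0.08,0.76,0,0,0,1],[0.42,0.08,0.76,0,0,0,1],[0.42,0.08,0.76,0,0,0,1]])

```text
time: 16.27
ee_pos: [0.4544, 0.2257, 0.1408]
eef_rot: [-0.396, 0.524, 0.689, 0.305]
contact_force: [-0.2, 0.1, -0.9]
opening: 0.765
finger_force: 46.0
```

```bash
python3 - <<'E'
from pl import *
p,R,o=tool(); off,Rp=load("tall.npz"); c=p+R.apply(off); print("carton",c,np.round(o["joints"],2),"err",np.degrees((R.inv()*Rp).as_rotvec()))
g=lambda c,Q:(np.array(c)-Q.apply(off),Q)
plan([g((.4625,.1966,.078),Rp),g((.4625,.1966,.0695),Rp)])
t=get_image("top"); e=get_image("side")
a,b=15.4,1; ax=np.array([np.cos(np.radians(15.4)),np.sin(np.radians(15.4)),0]); ay=np.array([-ax[1],ax[0],0]); 
def box(img,d,c,col,hx=.033,hy=.015,hz=.0625):
    for s in (-1,1):
        P=[c+i*hx*ax+j*hy*ay+[0,0,s*hz] for i,j in((1,1),(1,-1),(-1,-1),(-1,1))]
        cv2.polylines(img,[proj(d,P).astype(np.int32)],True,col,1)
it=t["image"].copy(); ie=e["image"].copy()
for im,d in((it,t),(ie,e)):
    box(im,d,c,(0,255,0)); box(im,d,np.array([.4625,.1966,.008]),(255,255,0),.045,.025,0)
cv2.imwrite("pics/s7.png",np.hstack([cv2.resize(it[120:270,130:280],(400,400)),cv2.resize(ie[90:240,150:300],(400,400))]))
E
```

```text
carton [0.462248   0.19585033 0.15103532] [-0.07  0.49  1.79  0.97  1.46 -0.77] err [ 0.07687502  0.06345147 -0.00216423]
[-0.629, 0.001, 0.371, 0.001, 0.001, -0.0] rows 2 -> [0.455 0.226 0.068]
[-0.073, -0.0, 0.043, -0.0, -0.0, -0.0] rows 1 -> [0.455 0.227 0.059]
```

View pics/s7.png

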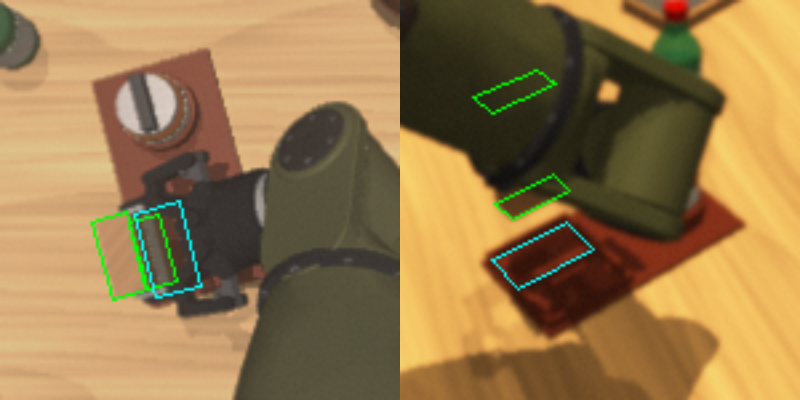

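The top crop (left) shows the held carton's predicted outline (green) over the left bay's floor (cyan, about (135–200, 200–300)). The fingers clear the jar. The side view is mostly blocked by the arm.

Request:
carry_out(rows=[[-0.16,0,0.09,0,0,0,1],[-0.32,0,0.19,0,0,0,1],[-0.48,0,0.28,0,0,0,1],[-0.6,0,0.35,0,0,0,1],[-0.63,0,0.37,0,0,0,1],[-0.63,0,0.37,0,0,0,1]])

```text
time: 17.12
ee_pos: [0.454, 0.2272, 0.0676]
eef_rot: [-0.397, 0.524, 0.689, 0.304]
contact_force: [0.3, 0.8, -1.8]
opening: 0.763
finger_force: 46.1
```

```bash
python3 - <<'E'
from pl import *
p,R,o=tool(); off,Rp=load("tall.npz"); c=p+R.apply(off); print("carton",c,o["contact_force"],o["opening"],o["torque"],np.degrees((R.inv()*Rp).as_rotvec()))
d=get_image("top"); im=d["image"].copy(); e=get_image("wrist")["image"]
cv2.imwrite("pics/s8.png",np.hstack([cv2.resize(im[130:250,140:260],(400,400),interpolation=cv2.INTER_CUBIC),cv2.resize(e[:, 56:440],(400,400))]))
E
```

```text
carton [0.46190519 0.19739307 0.07779582] [ 0.32852289  0.79881963 -1.82238612] 0.7633351188924672 [-0.57946452 -0.16477061 -0.0792481 ] [-0.0051641   0.01908161  0.00675045]
```

View pics/s8.png

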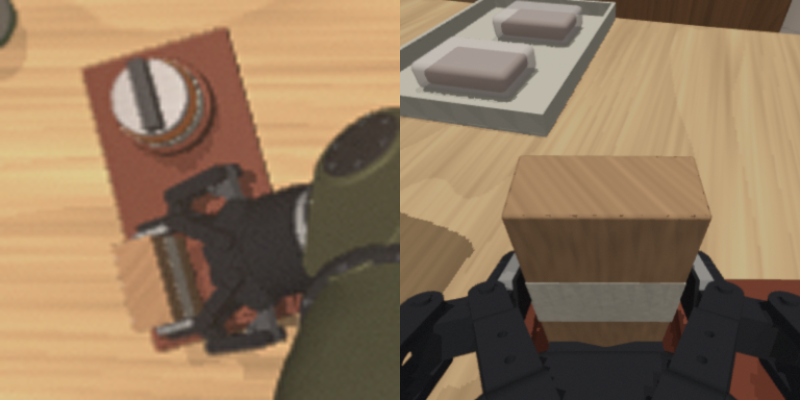

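The wrist crop (right) shows the tall carton upright in the grip, with top-face corners (522,157), (692,156), (711,218) and (502,218). In the top crop it stands at the left bay around (155,280).

```bash
python3 - <<'E'
from pl import *
d=get_image("wrist"); q=[(56+(x-400)*.96,y*.96) for x,y in((522,157),(692,156),(711,218),(502,218))]
for z in (.1403,.145):
    Q=onz(d,q,z); L=np.roll(Q,-1,0)-Q; print(z,Q.mean(0),np.linalg.norm(L,axis=1),np.degrees(np.arctan2(L[:,1],L[:,0])))
E
```

```text
0.1403 [0.46216561 0.19559041 0.1403    ] [0.06247103 0.02918322 0.06338207 0.02852211] [  16.22645453  -74.29382857 -164.39188657  103.87075462]
0.145 [0.46335674 0.19105775 0.145     ] [0.05846903 0.0273137  0.05932171 0.02669494] [  16.22645453  -74.29382857 -164.39188657  103.87075462]
```

Request:
carry_out(rows=[[-0.01,0,0.006,0,0,0,1],[-0.02,0,0.012,0,0,0,1],[-0.03,0,0.018,0,0,0,1],[-0.03,0,0.018,0,0,0,1]])

```text
time: 17.77
ee_pos: [0.4539, 0.2273, 0.064]
eef_rot: [-0.397, 0.524, 0.689, 0.304]
contact_force: [-0.6, -0.1, -1.6]
opening: 0.763
finger_force: 46.1
```

Request:
carry_out(rows=[[-0.01,0,0.006,0,0,0,1],[-0.017,0,0.01,0,0,0,1],[-0.017,0,0.01,0,0,0,1]])

```text
time: 18.15
ee_pos: [0.4539, 0.2273, 0.062]
eef_rot: [-0.397, 0.524, 0.689, 0.304]
contact_force: [-0.0, 0.7, -2.2]
opening: 0.767
finger_force: 46.1
```

Request:
carry_out(rows=[[-0.009,0,0.005,0,0,0,1],[-0.009,0,0.005,0,0,0,1]])

```text
time: 18.4
ee_pos: [0.454, 0.2273, 0.0611]
eef_rot: [-0.397, 0.524, 0.689, 0.304]
contact_force: [0.9, -0.0, 0.2]
opening: 0.768
finger_force: 46.2
```

Request:
carry_out(rows=[[-0.009,0,0.005,0,0,0,1],[-0.009,0,0.005,0,0,0,1]])

```text
time: 18.65
ee_pos: [0.454, 0.2273, 0.0611]
eef_rot: [-0.397, 0.523, 0.689, 0.305]
contact_force: [-4.7, -4.3, 11.1]
opening: 0.764
finger_force: 47.2
```

Request:
carry_out(rows=[[0.009,0,-0.005,0,0,0,0.6],[0.009,0,-0.005,0,0,0,0],[0.009,0,-0.005,0,0,0,0],[0.009,0,-0.005,0,0,0,0],[0.009,0,-0.1,0,0,0,0],[0.009,0,-0.3,0,0,0,0],[0.009,0,-0.6,0,0,0,0],[0.009,0,-0.99,0,0,0,0],[0.009,0,-0.99,0,0,0,0]])

```text
time: 19.77
ee_pos: [0.4781, 0.1424, 0.1119]
eef_rot: [-0.395, 0.525, 0.689, 0.305]
contact_force: [0.5, 1.3, -0.2]
opening: 1.001
finger_force: 0.0
```

```bash
cat > chk.py <<'E'
from h import *
# measure banded carton faces: white band blobs + model outline residual, in all views
def up(c,yaw,L):
    a=np.radians(yaw); ax=np.array([np.cos(a),np.sin(a),0]); ay=np.array([-ax[1],ax[0],0])
    return np.array([c+i*.033*ax+j*.015*ay+[0,0,k] for k in (0,L) for i,j in((1,1),(1,-1),(-1,-1),(-1,1))])
def bands(n,vmin=120,smax=60,amin=60):
    d=get_image(n); h=cv2.cvtColor(d["image"],cv2.COLOR_BGR2HSV); m=((h[...,1]<smax)&(h[...,2]>vmin)).astype(np.uint8)
    k,l,s,c=cv2.connectedComponentsWithStats(m); return d,[(s[i].tolist(),c[i].round(1).tolist()) for i in range(1,k) if s[i,4]>amin]
E
python3 - <<'E'
from chk import *
p,R,o=tool(); print(p,o["contact_force"],o["time"])
P=up(np.array([.462,.1975,.008]),15.4,.125)
for n in("wrist","side","top"):
    d,b=bands(n); print(n,proj(d,P).round(0).tolist()); print(b[:12])
E
```

```text
[0.47809821 0.14235572 0.11189667] [ 0.49136722  1.3078715  -0.1863008 ] 19.775
wrist [[285.0, 226.0], [287.0, 251.0], [218.0, 251.0], [220.0, 225.0], [299.0, 124.0], [304.0, 151.0], [202.0, 151.0], [207.0, 123.0]]
[([0, 0, 18, 21, 194], [9.5, 9.9]), ([402, 0, 110, 78, 5300], [466.8, 27.8]), ([44, 3, 216, 100, 8511], [167.5, 53.8]), ([401, 187, 89, 66, 2065], [449.1, 231.3]), ([116, 237, 42, 52, 581], [135.2, 261.8]), ([350, 237, 41, 52, 587], [371.0, 261.4]), ([388, 244, 83, 35, 183], [430.8, 269.3])]
side [[210.0, 177.0], [216.0, 183.0], [196.0, 194.0], [190.0, 188.0], [205.0, 142.0], [212.0, 148.0], [189.0, 159.0], [183.0, 153.0]]
[([238, 50, 35, 14, 129], [255.1, 56.4]), ([221, 58, 20, 9, 64], [229.9, 61.8]), ([235, 65, 46, 24, 590], [257.2, 76.6]), ([49, 110, 86, 66, 2039], [73.5, 143.6]), ([366, 267, 30, 18, 86], [378.9, 279.2]), ([53, 326, 12, 10, 84], [58.3, 330.5]), ([308, 341, 34, 33, 527], [324.5, 357.2])]
top [[185.0, 204.0], [195.0, 201.0], [201.0, 224.0], [191.0, 227.0], [173.0, 204.0], [185.0, 201.0], [192.0, 227.0], [180.0, 230.0]]
[([0, 0, 512, 156, 20318], [236.2, 21.8]), ([28, 64, 46, 62, 1750], [50.4, 94.5]), ([342, 105, 28, 27, 349], [354.0, 119.8]), ([184, 148, 13, 22, 159], [190.2, 157.4]), ([174, 150, 10, 20, 116], [177.8, 160.6]), ([378, 175, 17, 25, 245], [386.2, 186.9]), ([0, 258, 129, 90, 10128], [65.8, 302.2]), ([0, 304, 116, 48, 379], [46.1, 344.1])]
```

```bash
python3 - <<'E'
from chk import *
d=get_image("wrist"); im=d["image"]; h=cv2.cvtColor(im,cv2.COLOR_BGR2HSV)
for r in (135,158,170,185,200,215,230): print(r,[tuple(h[r,c]) for c in (195,206,214,252,290,298,310)])
w=np.zeros(h.shape[:2],np.uint8); w[150:240,200:310]=((h[...,1]<70)&(h[...,2]>70)&(h[...,2]<200))[150:240,200:310]
k,l,s,c=cv2.connectedComponentsWithStats(w); print([(s[i].tolist(),c[i].round(1).tolist()) for i in range(1,k) if s[i,4]>200])
a=np.radians(15.4); ax=np.array([np.cos(a),np.sin(a),0]); ay=np.array([-ax[1],ax[0],0]); C=np.array([.462,.1975,.0705])
print("band exp",proj(d,[C-.015*ay+i*.033*ax+[0,0,k] for i in(1,-1) for k in(.02,-.02)]).round(1).tolist())
E
```

```text
135 [(np.uint8(17), np.uint8(95), np.uint8(191)), (np.uint8(16), np.uint8(104), np.uint8(167)), (np.uint8(15), np.uint8(104), np.uint8(176)), (np.uint8(15), np.uint8(104), np.uint8(172)), (np.uint8(16), np.uint8(104), np.uint8(179)), (np.uint8(15), np.uint8(104), np.uint8(171)), (np.uint8(18), np.uint8(92), np.uint8(199))]
158 [(np.uint8(18), np.uint8(92), np.uint8(199)), (np.uint8(15), np.uint8(115), np.uint8(91)), (np.uint8(15), np.uint8(111), np.uint8(92)), (np.uint8(14), np.uint8(114), np.uint8(94)), (np.uint8(14), np.uint8(113), np.uint8(90)), (np.uint8(15), np.uint8(112), np.uint8(91)), (np.uint8(17), np.uint8(93), np.uint8(195))]
170 [(np.uint8(18), np.uint8(92), np.uint8(199)), (np.uint8(15), np.uint8(113), np.uint8(99)), (np.uint8(15), np.uint8(116), np.uint8(92)), (np.uint8(14), np.uint8(115), np.uint8(89)), (np.uint8(15), np.uint8(112), np.uint8(93)), (np.uint8(15), np.uint8(115), np.uint8(93)), (np.uint8(17), np.uint8(94), np.uint8(187))]
185 [(np.uint8(17), np.uint8(92), np.uint8(197)), (np.uint8(18), np.uint8(94), np.uint8(192)), (np.uint8(14), np.uint8(114), np.uint8(8
[... 562 characters left out ...]
nt8(7), np.uint8(153), np.uint8(117)), (np.uint8(20), np.uint8(33), np.uint8(115)), (np.uint8(20), np.uint8(34), np.uint8(113)), (np.uint8(20), np.uint8(34), np.uint8(114)), (np.uint8(6), np.uint8(159), np.uint8(61)), (np.uint8(7), np.uint8(153), np.uint8(117))]
230 [(np.uint8(18), np.uint8(93), np.uint8(198)), (np.uint8(7), np.uint8(153), np.uint8(102)), (np.uint8(8), np.uint8(143), np.uint8(100)), (np.uint8(15), np.uint8(110), np.uint8(88)), (np.uint8(15), np.uint8(112), np.uint8(91)), (np.uint8(6), np.uint8(156), np.uint8(95)), (np.uint8(7), np.uint8(150), np.uint8(117))]
[([209, 196, 90, 33, 2693], [253.3, 212.1])]
band exp [[299.1, 195.8], [293.6, 227.2], [210.3, 195.6], [215.2, 227.0]]
```

The band sits within 2 px of where it should be, so the tall carton stands upright in the left bay. Now the short carton.

```bash
python3 - <<'E'
from h import *
plan([((.49,.05,.18),tilt(15.4,0)),((.532,-.325,.18),down(15.4))])
E
```

```text
[0.109, -0.098, -0.99, 0.002, -0.667, 0.001] rows 6 -> [0.488 0.065 0.169]
[-0.152, -0.019, -0.111, -0.0, 0.0, 0.0] rows 1 -> [0.49 0.05 0.18]
[-0.99, -0.158, 0.0, -0.0, 0.0, 0.0] rows 3 -> [ 0.501 -0.05   0.18 ]
[-0.99, -0.157, 0.0, -0.0, 0.0, 0.0] rows 3 -> [ 0.512 -0.149  0.18 ]
[-0.99, -0.158, 0.001, -0.0, 0.0, 0.0] rows 3 -> [ 0.523 -0.249  0.18 ]
[-0.756, -0.12, -0.0, -0.0, 0.0, 0.0] rows 2 -> [ 0.532 -0.325  0.18 ]
```

Request:
carry_out(rows=[[0.02,-0.02,-0.4,0,-0.1,0,0],[0.06,-0.06,-0.8,0,-0.2,0,0],[0.11,-0.1,-0.99,0,-0.3,0,0],[0.11,-0.1,-0.99,0,-0.42,0,0],[0.11,-0.1,-0.99,0,-0.54,0,0],[0.11,-0.1,-0.99,0,-0.667,0,0],[0.11,-0.1,-0.99,0,-0.667,0,0],[0.11,-0.1,-0.99,0,-0.667,0,0]])

```text
time: 20.98
ee_pos: [0.4875, 0.0654, 0.1688]
eef_rot: [-0.0, 0.606, 0.796, 0.002]
contact_force: [0.0, 0.1, -0.2]
opening: 0.999
finger_force: 0.0
```

Request:
carry_out(rows=[[-0.5,-0.08,-0.1,0,0,0,0],[-1,-0.16,-0.1,0,0,0,0],[-1,-0.16,-0.1,0,0,0,0]])

```text
time: 21.35
ee_pos: [0.4989, -0.039, 0.1787]
eef_rot: [0.0, 0.608, 0.794, 0.002]
contact_force: [-0.0, 0.5, -0.4]
opening: 0.999
finger_force: 0.0
```

Request:
carry_out(rows=[[-0.5,-0.08,0,0,0,0,0],[-1,-0.16,0,0,0,0,0],[-1,-0.16,0,0,0,0,0]])

```text
time: 21.72
ee_pos: [0.5099, -0.1388, 0.1785]
eef_rot: [0.0, 0.608, 0.794, 0.002]
contact_force: [-0.2, 0.1, -0.6]
opening: 0.998
finger_force: 0.0
```

Request:
carry_out(rows=[[-0.5,-0.08,0,0,0,0,0],[-1,-0.16,0,0,0,0,0],[-1,-0.16,0,0,0,0,0]])

```text
time: 22.1
ee_pos: [0.521, -0.2388, 0.1783]
eef_rot: [0.0, 0.607, 0.795, 0.002]
contact_force: [-0.3, 1.2, 0.1]
opening: 0.998
finger_force: 0.0
```

Request:
carry_out(rows=[[-0.5,-0.08,0,0,0,0,0],[-0.9,-0.14,0,0,0,0,0],[-0.9,-0.14,0,0,0,0,0],[-0.9,-0.14,0,0,0,0,0]])

```text
time: 22.6
ee_pos: [0.5319, -0.3261, 0.1789]
eef_rot: [0.001, 0.606, 0.796, 0.002]
contact_force: [0.7, 0.0, 0.4]
opening: 0.997
finger_force: 0.0
```

```bash
python3 - <<'E'
from chk import *
p,R,o=tool(); print(p,np.round(o["joints"],2),o["time"])
d=get_image("wrist"); im=d["image"]; h=cv2.cvtColor(im,cv2.COLOR_BGR2HSV); u,v=proj(d,[[.532,-.335,.03]])[0]; print("pred",u,v,h[int(v),int(u)])
x0,x1,y0,y1=int(u)-60,int(u)+60,int(v)-70,int(v)+60
w=np.zeros(h.shape[:2],np.uint8); w[y0:y1,x0:x1]=((h[...,1]<62)&(h[...,2]>70))[y0:y1,x0:x1]
c=max(cv2.findContours(w,0,1)[0],key=cv2.contourArea); r=cv2.minAreaRect(c); b=cv2.boxPoints(r); print(cv2.contourArea(c),b.round(1).tolist())
B=onz(d,b,.03); L=np.roll(B,-1,0)-B; print(B.mean(0),np.linalg.norm(L,axis=1),np.degrees(np.arctan2(L[:,1],L[:,0])))
for cc in (int(u)-15,int(u)+15): print(cc,[(r_,int(h[r_,cc,1]),int(h[r_,cc,2])) for r_ in range(int(v)-66,int(v)+62,4)])
E
```

```text
[ 0.53185363 -0.32608602  0.17885923] [-0.61  0.49  1.33  0.    1.32 -0.88] 22.6
pred 251.5740866236565 175.03226761462625 [ 21  33 102]
1434.0 [[220.0, 163.0], [280.0, 163.0], [280.0, 188.0], [220.0, 188.0]]
[ 0.53054177 -0.33613704  0.03      ] [0.06477735 0.02827048 0.06643308 0.02825077] [  15.39805464  -73.05952266 -164.62232829  103.58305395]
236 [(109, 96, 185), (113, 97, 181), (117, 98, 177), (121, 99, 175), (125, 98, 174), (129, 101, 156), (133, 116, 75), (137, 117, 105), (141, 115, 104), (145, 115, 106), (149, 114, 105), (153, 114, 103), (157, 115, 104), (161, 113, 104), (165, 34, 105), (169, 34, 105), (173, 36, 105), (177, 36, 105), (181, 34, 106), (185, 36, 106), (189, 104, 105), (193, 118, 102), (197, 115, 106), (201, 108, 163), (205, 109, 164), (209, 109, 164), (213, 103, 166), (217, 98, 177), (221, 96, 180), (225, 96, 184), (229, 93, 186), (233, 95, 186)]
266 [(109, 107, 124), (113, 106, 125), (117, 106, 125), (121, 105, 126), (125, 108, 127), (129, 106, 128), (133, 121, 74), (137, 117, 98), (141, 118, 97), (145, 116, 99), (149, 115, 100), (153, 114, 101), (157, 115, 102), (161, 113, 102), (165, 33, 125), (169, 33, 125), (173, 33, 125), (177, 32, 126), (181, 34, 126), (185, 32, 126), (189, 105, 107), (193, 112, 148), (197, 107, 165), (201, 108, 160), (205, 109, 159), (209, 109, 159), (213, 105, 161), (217, 97, 182), (221, 96, 184), (225, 90, 186), (229, 89, 186), (233, 93, 186)]
```

```bash
python3 - <<'E'
from h import *
R=tilt(15.4,-30); z=R.as_matrix()[:,2]; print(z)
C=np.array([.5289,-.3283,.0195]); T=C+.042*z
plan([(T-.08*z,R),(T-.02*z,R),(T,R)])
d=get_image("wrist"); Q=onz(d,[(250,135),(250,214.5)],.03); print(Q.mean(0),np.linalg.norm(Q[0]-Q[1]))
E
```

```text
[ 0.13277806 -0.4820477  -0.8660254 ]
[0.137, -0.031, 0.99, 0.002, -0.334, 0.0] rows 3 -> [ 0.526 -0.313  0.08 ]
[0.172, -0.008, 0.221, 0.0, 0.0, 0.0] rows 1 -> [ 0.524 -0.31   0.052]
[0.0, -0.0, 0.6, 0.0, 0.0, 0.0] rows 2 -> [ 0.532 -0.339  0.   ]
[0.0, -0.0, 0.2, 0.0, 0.0, 0.0] rows 1 -> [ 0.535 -0.349 -0.017]
[ 0.53087677 -0.33692501  0.03      ] 0.0899006677233516
```

Request:
carry_out(rows=[[0.14,-0.03,0.5,0,-0.33,0,0],[0.14,-0.03,0.99,0,-0.334,0,0],[0.14,-0.03,0.99,0,-0.334,0,0],[0.14,-0.03,0.99,0,-0.334,0,0]])

```text
time: 23.2
ee_pos: [0.5252, -0.3123, 0.0794]
eef_rot: [0.207, 0.584, 0.769, -0.156]
contact_force: [0.2, 0.8, 0.3]
opening: 0.996
finger_force: 0.0
```

Request:
carry_out(rows=[[0.17,-0.01,0.24,0,0,0,0],[0.17,-0.01,0.5,0,0,0,0],[0.17,-0.01,0.82,0,0,0,0],[0.17,-0.01,0.82,0,0,0,0]])

```text
time: 23.7
ee_pos: [0.5313, -0.3411, -0.0001]
eef_rot: [0.206, 0.586, 0.768, -0.156]
contact_force: [-0.7, -0.1, 0.9]
opening: 0.999
finger_force: 0.0
```

```bash
python3 - <<'E'
from h import *
p,R,o=tool(); print(p,np.round(o["joints"],2),o["contact_force"],o["time"])
R=tilt(15.4,-30); z=R.as_matrix()[:,2]; plan([(np.array([.5289,-.3285,.0195])+.042*z,R)])
E
```

```text
[ 5.31281282e-01 -3.41134581e-01 -8.67196038e-05] [-0.47  0.61  1.72 -0.75  0.57 -0.15] [-0.67953342 -0.09999602  0.8958603 ] 23.7
[0.013, 0.01, 0.186, 0.001, -0.001, -0.002] rows 1 -> [ 0.534 -0.349 -0.017]
```

Request:
carry_out(rows=[[0.01,0.01,0.1,0,0,0,0],[0.01,0.01,0.17,0,0,0,0],[0.01,0.01,0.17,0,0,0,0.3],[0.01,0.01,0.17,0,0,0,1],[0.01,0.01,0.17,0,0,0,1],[0.01,0.01,0.17,0,0,0,1],[0.01,0.01,0.17,0,0,0,1]], newtons=40)

```text
time: 24.58
ee_pos: [0.535, -0.3475, -0.0141]
eef_rot: [0.208, 0.586, 0.768, -0.156]
contact_force: [-2.5, 2.8, 4.5]
opening: 0.762
finger_force: 45.7
```

```bash
python3 - <<'E'
from pl import *
off,Rp,R=setup([.5309,-.3368,.015],15.4,15.4,"short.npz"); p,_,o=tool(); print(p,o["opening"],o["contact_force"],o["finger_force"])
g=lambda c,Q:(np.array(c)-Q.apply(off),Q)
a=np.radians(15.4); B=np.array([.538,.1863,0])-.07*np.array([np.cos(a),np.sin(a),0])-.03*np.array([-np.sin(a),np.cos(a),0]); print("right bay",B)
plan([g((.5309,-.3368,.12),R),g((.50,-.2,.16),Rp),g((.49,.0,.16),Rp),g((B[0],B[1],.12),Rp)])
E
```

```text
rot err deg [-0.1979643  -0.10756079  0.10030681]
off [-0.00469207 -0.00099047 -0.0309078 ]
[ 0.535005   -0.34754038 -0.01408748] 0.7616614733008931 [-2.48275256  2.7643107   4.45354057] 45.73231637477875
right bay [0.47848001 0.13878821 0.        ]
[-0.527, 0.004, -0.908, 0.0, 0.0, 0.0] rows 3 -> [ 0.535 -0.348  0.091]
[0.898, 0.048, -0.99, 0.002, 0.99, 0.003] rows 9 -> [ 0.506 -0.224  0.132]
[0.421, 0.018, 0.369, -0.0, 0.01, 0.0] rows 2 -> [ 0.493 -0.172  0.149]
[0.574, 0.25, 0.99, -0.0, -0.0, 0.0] rows 3 -> [ 0.487 -0.055  0.149]
[0.407, 0.178, 0.703, -0.0, -0.0, 0.0] rows 2 -> [0.483 0.028 0.149]
[0.244, 0.181, 0.99, -0.0, -0.0, 0.0] rows 3 -> [0.475 0.128 0.12 ]
[0.097, 0.072, 0.395, -0.0, -0.0, 0.0] rows 1 -> [0.472 0.167 0.109]
```

Request:
carry_out(rows=[[-0.19,0,-0.33,0,0,0,1],[-0.38,0,-0.66,0,0,0,1],[-0.57,0,-0.99,0,0,0,1],[-0.58,0,-1.0,0,0,0,1]])

```text
time: 25.08
ee_pos: [0.5355, -0.3483, 0.1041]
eef_rot: [0.21, 0.586, 0.767, -0.155]
contact_force: [0.2, 0.0, -2.1]
opening: 0.757
finger_force: 45.6
```

Request:
carry_out(rows=[[0.09,0.005,-0.1,0,0.1,0,1],[0.18,0.01,-0.2,0,0.2,0,1],[0.27,0.015,-0.3,0,0.3,0,1],[0.36,0.02,-0.4,0,0.4,0,1],[0.45,0.025,-0.5,0,0.5,0,1],[0.54,0.03,-0.6,0,0.6,0,1],[0.63,0.035,-0.7,0,0.7,0,1],[0.72,0.04,-0.8,0,0.8,0,1],[0.81,0.045,-0.9,0,0.9,0,1],[0.9,0.05,-0.99,0,1,0,1],[0.9,0.05,-0.99,0,1,0,1],[0.9,0.05,-0.99,0,1,0,1]])

```text
time: 26.58
ee_pos: [0.5054, -0.2238, 0.1413]
eef_rot: [-0.395, 0.525, 0.69, 0.303]
contact_force: [0.2, 0.1, -0.8]
opening: 0.765
finger_force: 45.5
```

```bash
python3 - <<'E'
from pl import *
p,R,o=tool(); print(p,np.round(o["joints"],2),o["opening"],o["contact_force"],o["time"])
off,Rp=load("short.npz"); print("err",np.degrees((R.inv()*Rp).as_rotvec()))
g=lambda c,Q:(np.array(c)-Q.apply(off),Q)
plan([g((.49,.0,.16),Rp),g((.4785,.1388,.12),Rp)])
E
```

```text
[ 0.50538748 -0.22377419  0.14132797] [-0.72  0.88  1.11  0.57  2.05 -0.97] 0.7650411701140821 [ 0.19981598  0.14739208 -0.84664633] 26.575
err [-0.10128326  0.18413909  0.25096147]
[0.617, 0.214, 0.99, -0.001, 0.002, 0.003] rows 3 -> [ 0.495 -0.106  0.145]
[0.613, 0.209, 0.99, -0.0, 0.0, -0.0] rows 3 -> [0.485 0.012 0.148]
[0.084, 0.029, 0.136, -0.0, 0.0, -0.0] rows 1 -> [0.483 0.028 0.149]
[0.244, 0.18, 0.99, -0.0, 0.0, -0.0] rows 3 -> [0.475 0.127 0.12 ]
[0.098, 0.072, 0.396, -0.0, 0.0, -0.0] rows 1 -> [0.472 0.167 0.109]
```

Request:
carry_out(rows=[[0.31,0.1,0.5,0,0.002,0.003,1],[0.62,0.21,0.99,0,0.002,0.003,1],[0.62,0.21,0.99,0,0.002,0.003,1]])

```text
time: 26.95
ee_pos: [0.4942, -0.1024, 0.1469]
eef_rot: [-0.397, 0.525, 0.69, 0.302]
contact_force: [-0.4, -0.6, -0.2]
opening: 0.763
finger_force: 45.8
```

Request:
carry_out(rows=[[0.31,0.1,0.5,0,0,0,1],[0.62,0.21,0.99,0,0,0,1],[0.62,0.21,0.99,0,0,0,1]])

```text
time: 27.32
ee_pos: [0.4837, 0.0149, 0.1511]
eef_rot: [-0.397, 0.524, 0.69, 0.303]
contact_force: [-0.5, 0.2, -1.3]
opening: 0.759
finger_force: 45.8
```

Request:
carry_out(rows=[[0.15,0.1,0.4,0,0,0,1],[0.27,0.18,0.8,0,0,0,1],[0.3,0.2,0.99,0,0,0,1],[0.3,0.2,0.99,0,0,0,1],[0.3,0.2,0.99,0,0,0,1]])

```text
time: 27.95
ee_pos: [0.4774, 0.114, 0.1271]
eef_rot: [-0.397, 0.526, 0.688, 0.304]
contact_force: [-0.7, 0.3, -0.7]
opening: 0.762
finger_force: 45.8
```

```bash
python3 - <<'E'
from pl import *
p,R,o=tool(); off,Rp=load("short.npz"); print(p,"carton",p+R.apply(off),np.round(o["joints"],2),o["opening"],o["contact_force"],"err",np.degrees((R.inv()*Rp).as_rotvec()))
g=lambda c,Q:(np.array(c)-Q.apply(off),Q)
plan([g((.4785,.1388,.10),Rp),g((.4785,.1388,.060),Rp)])
E
```

```text
[0.47739835 0.11403661 0.12710124] carton [0.48407805 0.08567591 0.13847406] [-0.27  0.57  1.69  0.84  1.59 -0.85] 0.7623462295515091 [-0.71637249  0.26238226 -0.71115101] err [-0.02038324 -0.14108959  0.03684851]
[-0.071, 0.086, 0.649, -0.0, -0.002, 0.0] rows 2 -> [0.472 0.167 0.089]
[-0.346, -0.001, 0.201, -0.0, 0.0, 0.0] rows 1 -> [0.472 0.167 0.049]
```

Request:
carry_out(rows=[[-0.02,0.03,0.25,0,0,0,1],[-0.05,0.06,0.45,0,0,0,1],[-0.07,0.086,0.6,0,0,0,1],[-0.07,0.086,0.65,0,0,0,1],[-0.07,0.086,0.65,0,0,0,1],[-0.07,0.086,0.65,0,0,0,1]])

```text
time: 28.7
ee_pos: [0.4714, 0.1681, 0.0886]
eef_rot: [-0.398, 0.525, 0.688, 0.304]
contact_force: [0.9, 0.1, -1.3]
opening: 0.767
finger_force: 45.9
```

```bash
python3 - <<'E'
from chk import *
from pl import load
p,R,o=tool(); off,Rp=load("short.npz"); c=p+R.apply(off); print(p,"carton",c,o["contact_force"],"err",np.degrees((R.inv()*Rp).as_rotvec()))
g=lambda c,Q:(np.array(c)-Q.apply(off),Q)
plan([g((.4785,.1388,.060),Rp)])
# check held carton in the wrist view: expected vs found top-face/front edge rows and columns
d=get_image("wrist"); h=cv2.cvtColor(d["image"],cv2.COLOR_BGR2HSV); P=up(c-[0,0,.045],15.4,.09); print("exp top",proj(d,P[4:]).round(1).tolist())
a=np.radians(15.4); ax=np.array([np.cos(a),np.sin(a),0]); ay=np.array([-ax[1],ax[0],0])
print("exp front band",proj(d,[c-.015*ay+i*.033*ax+[0,0,k] for i in(1,-1) for k in(.014,-.014)]).round(1).tolist())
w=np.zeros(h.shape[:2],np.uint8); w[150:350,170:340]=((h[...,1]<60)&(h[...,2]>75)&(h[...,2]<190))[150:350,170:340]
k,l,s,cc=cv2.connectedComponentsWithStats(w); print([(s[i].tolist(),cc[i].round(1).tolist()) for i in range(1,k) if s[i,4]>200])
for r in range(150,300,6): print(r,[tuple(int(q) for q in h[r,c_]) for c_ in (252,)],end=" ")
E
```

```text
[0.47140482 0.16812254 0.08864943] carton [0.47810951 0.1397591  0.1000007 ] [ 0.87894074  0.1238653  -1.29588941] err [-0.06404432 -0.18429015  0.03499907]
[-0.353, 0.002, 0.191, -0.001, -0.002, 0.0] rows 1 -> [0.472 0.167 0.049]
exp top [[329.5, 172.4], [344.4, 230.2], [161.9, 230.6], [176.5, 172.7]]
exp front band [[328.6, 271.1], [318.4, 297.5], [177.8, 271.4], [187.9, 297.8]]
[([178, 270, 151, 29, 3946], [253.1, 284.2])]
150 [(15, 107, 152)] 156 [(15, 113, 90)] 162 [(15, 116, 90)] 168 [(15, 114, 85)] 174 [(15, 108, 158)] 180 [(15, 107, 167)] 186 [(15, 105, 168)] 192 [(15, 105, 170)] 198 [(15, 105, 172)] 204 [(15, 105, 167)] 210 [(15, 105, 170)] 216 [(15, 103, 175)] 222 [(15, 103, 174)] 228 [(15, 109, 140)] 234 [(14, 113, 88)] 240 [(14, 112, 91)] 246 [(15, 118, 91)] 252 [(14, 116, 90)] 258 [(14, 115, 89)] 264 [(15, 115, 91)] 270 [(15, 81, 107)] 276 [(21, 32, 112)] 282 [(20, 34, 112)] 288 [(20, 34, 112)] 294 [(21, 32, 112)]
```

Request:
carry_out(rows=[[-0.09,0,0.05,0,0,0,1],[-0.18,0,0.1,0,0,0,1],[-0.27,0,0.145,0,0,0,1],[-0.34,0,0.185,0,0,0,1],[-0.36,0,0.195,0,0,0,1],[-0.36,0,0.195,0,0,0,1],[-0.375,0,0.205,0,0,0,1],[-0.375,0,0.205,0,0,0,1]])

```text
time: 29.75
ee_pos: [0.4714, 0.1676, 0.0457]
eef_rot: [-0.398, 0.525, 0.688, 0.304]
contact_force: [-0.3, -0.8, -1.2]
opening: 0.765
finger_force: 45.9
```

Request:
carry_out(rows=[[-0.009,0,0.005,0,0,0,1],[-0.018,0,0.01,0,0,0,1],[-0.018,0,0.01,0,0,0,1]])

```text
time: 30.12
ee_pos: [0.4713, 0.1676, 0.0435]
eef_rot: [-0.398, 0.525, 0.688, 0.304]
contact_force: [0.0, -0.6, -1.6]
opening: 0.765
finger_force: 45.9
```

Request:
carry_out(rows=[[-0.009,0,0.005,0,0,0,1],[-0.009,0,0.005,0,0,0,1]])

```text
time: 30.38
ee_pos: [0.4713, 0.1675, 0.0424]
eef_rot: [-0.398, 0.525, 0.688, 0.304]
contact_force: [-0.5, -0.6, -1.3]
opening: 0.767
finger_force: 45.9
```

Request:
carry_out(rows=[[-0.009,0,0.005,0,0,0,1],[-0.009,0,0.005,0,0,0,1]])

```text
time: 30.62
ee_pos: [0.4713, 0.1675, 0.0414]
eef_rot: [-0.398, 0.525, 0.688, 0.304]
contact_force: [-0.1, -0.5, -1.2]
opening: 0.765
finger_force: 45.9
```

Request:
carry_out(rows=[[-0.009,0,0.005,0,0,0,1],[-0.009,0,0.005,0,0,0,1]])

```text
time: 30.88
ee_pos: [0.4714, 0.1675, 0.0408]
eef_rot: [-0.398, 0.525, 0.688, 0.304]
contact_force: [-0.9, -0.7, 4.1]
opening: 0.764
finger_force: 46.2
```

Request:
carry_out(rows=[[0,0,0,0,0,0,0.6],[0,0,0,0,0,0,0],[0,0,0,0,0,0,0],[0,0,0,0,0,0,0],[0,0,-0.1,0,0,0,0],[0,0,-0.3,0,0,0,0],[0,0,-0.6,0,0,0,0],[0,0,-0.99,0,0,0,0],[0,0,-0.99,0,0,0,0]])

```text
time: 32.0
ee_pos: [0.4956, 0.0819, 0.0915]
eef_rot: [-0.396, 0.526, 0.688, 0.305]
contact_force: [0.8, 0.1, -0.7]
opening: 1.001
finger_force: 0.0
```

```bash
python3 - <<'E'
from chk import *
p,R,o=tool(); print(p,o["contact_force"],o["time"],o["opening"])
d=get_image("wrist"); h=cv2.cvtColor(d["image"],cv2.COLOR_BGR2HSV)
a=np.radians(15.4); ax=np.array([np.cos(a),np.sin(a),0]); ay=np.array([-ax[1],ax[0],0])
for nm,c,H in(("short",[.4785,.139,.053],.014),("tall",[.462,.1975,.0705],.02)):
    P=up(np.array(c)-[0,0,c[2]-.008],15.4,(c[2]-.008)*2)
    print(nm,"exp band",proj(d,[c-.015*ay+i*.033*ax+[0,0,k] for i in(1,-1) for k in(H,-H)]).round(1).tolist(),"top",proj(d,P[4:]).round(1).tolist())
w=np.zeros(h.shape[:2],np.uint8); w[80:270,180:340]=((h[...,1]<60)&(h[...,2]>75)&(h[...,2]<190))[80:270,180:340]
k,l,s,cc=cv2.connectedComponentsWithStats(w); print([(s[i].tolist(),cc[i].round(1).tolist()) for i in range(1,k) if s[i,4]>100])
for r in range(90,250,5): print(r,tuple(int(q) for q in h[r,252]),end=" ")
E
```

```text
[0.49555829 0.08188577 0.09145261] [ 0.75997526  0.12962538 -0.74897411] 32.0 1.0006367161406382
short exp band [[295.4, 194.6], [291.8, 216.8], [209.3, 194.8], [212.8, 217.0]] top [[295.7, 138.0], [300.2, 164.9], [204.5, 165.1], [208.8, 138.1]]
tall exp band [[290.6, 122.7], [286.6, 158.1], [212.8, 122.7], [216.9, 158.2]] top [[292.2, 56.9], [296.1, 74.5], [207.2, 74.5], [210.8, 56.9]]
[([180, 80, 28, 6, 129], [194.7, 82.0]), ([212, 124, 77, 16, 1175], [249.8, 131.2]), ([209, 194, 87, 25, 1896], [251.9, 206.0])]
90 (14, 112, 91) 95 (14, 115, 89) 100 (15, 110, 90) 105 (14, 111, 92) 110 (15, 114, 92) 115 (14, 113, 95) 120 (15, 115, 93) 125 (20, 33, 117) 130 (20, 34, 114) 135 (20, 33, 117) 140 (15, 96, 173) 145 (15, 103, 175) 150 (15, 103, 180) 155 (15, 103, 175) 160 (15, 102, 182) 165 (15, 105, 165) 170 (15, 112, 93) 175 (15, 112, 98) 180 (14, 112, 96) 185 (14, 118, 95) 190 (14, 114, 96) 195 (18, 51, 119) 200 (20, 34, 114) 205 (20, 33, 117) 210 (20, 32, 118) 215 (21, 35, 118) 220 (15, 114, 92) 225 (14, 115, 93) 230 (15, 111, 94) 235 (14, 113, 99) 240 (7, 150, 121) 245 (6, 152, 72)
```

Both bands lie within about 2 px of where upright cartons would show them, the cap was measured shut, and the arm is clear of everything. Handing in.

```bash
python3 -c "
from workcell import *
print(hand_in())"
```

```text
the job is handed in; nothing more can be done
None
```

The job is handed in at about 32 s: I twisted the cap clockwise onto its stop first, then stood the tall carton free in the left bay and the short one in the right. The bottle, bowl, cup and look-alikes were never touched.

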